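Close the straw caddy: fold its cover and tuck the edge under the lip

ROBOT

A 6-joint arm with a two-finger parallel gripper is mounted at the origin on the work surface. World frame = base frame: x ahead of the robot, y to its left, z up, the work surface at z = 0. Lengths are in m, angles in rad, forces in N, time in s.
With the tool pointing down it reaches from about 0.35 to 0.975 m from the base axis. Payload 17.4 kg.
Tool frame: the origin (TCP) lies at the centre of the arm's flange, where the gripper is bolted on; the fingertips stand 173 mm ahead of it and the grasp point (between the pads) lies 155 mm ahead of it; z points along the fingers, x is the direction in which the jaws open and shut, and the axes are right-handed (so a half turn about z gives the same grasp; the last joint's range is limited). The gripper opens to 85 mm and grips with 20 to 120 N. Pads are 22 mm wide; open, the fingers measure 114 mm over their backs; the gripper's body (76 mm by 85 mm) begins 54 mm behind the grasp point. The pads swing forward as they close: fully open they stand 13 mm farther back than shut.
Start: joints at [1.225, 0.116, 1.442, -0, 1.584, -0.038], TCP at [0.205, 0.643, 0.405] pointing down, gripper open.
Joint ranges: [-2.83, 2.83], [-0.83, 2.19], [0.07, 2.5], [-1.14, 4.28], [0.01, 3], [-2.97, 2.97]. Speed limits (rad/s): [1.89, 1.89, 2.22, 3.14, 3.14, 3.14].

INTERFACE

Orientations are given as a unit quaternion [x, y, z, w].
In Python, from workcell import r gives the robot as it stands. The module is installed in compiled form; this text tells all that it offers.
- The arm moves only by the shell command python3 -m jog 'ROWS' [OPENING]. ROWS is a JSON object of lists of equal length, an entry for each row: "slide": the shift along the world's x, y, z in m, a list of three; "turn": the turn, a rotation vector about the world's x, y, z in degrees, a list of three. A call has 1 to 10 rows; each row shifts and turns the pose as measured when the row begins; what a row does not reach is not made up. A row lasts 1/8 s, in which the tool goes at most 62.5 mm and 10.7 degrees, less where a joint would pass 70% of its speed; a pose out of reach is approached as far as the arm can. A call is refused whole if a number of a shift passes 0.0625 or a number of a turn 10.7, either way. A call with a gripper value outside its range is refused whole. OPENING is the gripper command: -1 is fully open, 1 is shut, values between are in proportion, set as the call begins (- or left out, the last holds). The fingers move at their own pace and stop on an object; the grip force is fixed at half the most. Time passes only in rows, so rows that do not move let the fingers close. It gives the time, the measured TCP pose, the force and the opening at its end, in the units of the state.
- r.state(): the state, without advancing time (a new reading comes with each control period).
- r.capture(name): name is "side" or "top" or "wrist"; returns the picture (400x640x3 uint8, red, green, blue); there is no depth.
- r.camera_info(name): a dict with "camera_matrix" (3x3 intrinsics, pixels), "k1" (the pictures are not rectified: a ray, as slopes to the right and down, at radius r is drawn at 1 + k1 r^2 times it, then the intrinsics apply), "R" (3x3) and "t" (3): a world point X has camera coordinates R X + t; the wrist camera has in their place "mount" (4x4, takes a point from camera to tool coordinates, whose origin is the TCP and whose axes are the tool frame's). Camera axes: x right, y down, z forward; pixel columns grow to the right and rows downward; lengths in m; the calibration is good to about 2 mm. A picture is of the moment at which its call begins: read the wrist's pose just before it. camera_info takes no time and is no camera call.
- r.close_job(): hands the job in, once; it reports no verdict.
The state is a dict: "t": time; "joint_positions": joint angles; "joint_velocities": joint speeds; "effort": joint torques, N m; "tcp_pos": TCP position; "tcp_rot": TCP orientation; "force": force on the tool from outside, world axes, zero at the start; "moment": the same for the moment, N m; "grip_width": opening from 0.0 (shut) to 1.0 (fully open).
Only numpy, scipy, OpenCV 4.12 (cv2) and the standard library are available. Lean on these libraries where they do the work, as an engineer would, in place of code of your own. Each camera call takes 0.05 s, during which the arm holds its last target.

TASK

Close the straw caddy on the counter: with your fingertips push the standing blue cover over until it lies flat, then push it along towards the orange lip so that its free edge slides beneath the lip, fully home, and stays shut when you take your hand away. Touch the cover only on its outer face (the side with the yellow rib): do not pinch it or touch the white liner on its inner side, which must stay clean. Lift nothing, and leave the sauce bottle, the paper cup and the spice jar standing where they are.

Things in the scene. Friction and masses are not known exactly. Their poses are not given: they have to be found in the camera images.
- caddy: White open straw caddy screwed to the counter, 149 mm long (its x, -72 to +77), 160 wide (y), side walls 70 high. Origin on the counter below its middle; x points from hinge end to lip end (away from the robot, within 0.5 rad), z up. The lip-end wall, 92 high, carries an orange lip turned inwards: x 52 to 72, heights 86 to 92, 152 wide. 35 mm beside it and 80 mm at the hinge end are free
- lip_edge (a point): Middle of the lower inner edge of the orange lip, at caddy x = 52, y = 0, height 86 mm. Its axes are the caddy's
- cover_hinge (a point): Middle of the cover's hinge pin, 76 mm above the counter, at caddy x = -55 mm plus the value of joint carriage. The pin lies along the caddy's y and rides in slots along the caddy's x. Its axes are the caddy's
- cover_edge (a point): Middle of the cover's free edge (half-way through its 5 mm thickness), 100 mm from the hinge pin. Its x axis points from the hinge to the free edge, z out of the outer face. With the cover flat and carriage at 0 this edge is 7 mm short of the lip; with the carriage fully home, 13 mm beneath it
- rib_foot (a point): Foot of the yellow rib, mid-width, on the cover's outer face 60 mm from the hinge pin, on the rib's hinge side: with the cover flat, a fingertip set down just on the hinge side of it can press the cover down and push the rib to the lip. Rib 10 mm thick, 100 wide (y), 7 proud of the face; 30 mm of plain cover between it and the free edge. Axes as cover_edge
- cover (a joint): Angle (rad) of the blue cover (100 x 140 x 5 mm, outer face 5 mm off the pin axis): 0 flat (outer face 81 mm above the counter, hard stop), 1.57 upright; starts at 1.45 to 1.95 (above 1.57 it leans away from the lip). Springy: holding it flat takes about 0.15 N m (2 to 4 N at the rib); let go untucked it springs up. Tucked and released it rises against the lip, at about 0.06
- carriage (a joint): How far (m) cover and hinge pin are pushed to the lip along the slots: 0 to 0.020 (hard stop, fully home). Starts at 0 to 0.003, stays where left, takes about 4 N to move. The edge enters beneath the lip only while the cover is held flat (joint cover below about 0.05); pushed on over 7 mm before that, the edge lands on top of the lip, so keep it back while folding
- liner: White liner plate on the inner side of the cover, 80 x 126 x 3 mm, which must not be touched. Origin at the hinge pin; axes as cover_edge
- sauce_bottle: Loose red sauce bottle, 56 mm diameter, 165 mm high, origin under its middle; a bystander
- paper_cup: Loose white paper cup, 80 mm across the rim, 105 mm high, origin under its middle; a bystander
- spice_jar: Loose amber spice jar, 60 mm diameter, 85 mm high, origin under its middle; a bystander
Not all that is in view belongs to the job. Of the things like the caddy, leave any that is purple; of the rest the larger one is meant.

How it is judged:
By the outcome, as a careful person would: the job done as asked, in the order asked, and still so for the second after the job is handed in, with the robot touching nothing.
It also fails if it takes over 42 s, if anything falls off the work surface, if the arm or the gripper's body presses on something with over 40 N, if the wrist force passes 120 N, or if a joint passes its speed limit or range.

## Working session

There is one attempt and no reset: what is moved stays moved. The work goes in short steps, Python scripts to look and compute and a shell command to move; the robot and the scene stay as the last step left them, time stands still between calls to the robot, and variables do not carry over. Pictures are saved under pics/ and viewed, and the job is handed in when it is done.

```bash
mkdir -p pics; python3 - <<'E'
from workcell import r
import cv2, numpy as np
np.set_printoptions(precision=4,suppress=True)
for n in("side","top"):
    cv2.imwrite(f"pics/{n}0.png",r.capture(n)[:,:,::-1]); print(n,r.camera_info(n))
print(r.camera_info("wrist"));print(r.state())
E
```

```text
side {'camera_matrix': array([[440.622 ,   0.    , 314.9644],
       [  0.    , 440.622 , 204.4807],
       [  0.    ,   0.    ,   1.    ]]), 'k1': -0.10070110105756144, 'R': array([[ 0.9126, -0.4084, -0.0203],
       [-0.2939, -0.6206, -0.727 ],
       [ 0.2844,  0.6694, -0.6863]]), 't': array([-0.4688,  0.2486,  0.8977])}
top {'camera_matrix': array([[511.2348,   0.    , 321.6615],
       [  0.    , 511.2348, 202.9087],
       [  0.    ,   0.    ,   1.    ]]), 'k1': -0.06701170152394356, 'R': array([[ 0.0277, -0.9996,  0.0106],
       [-0.9968, -0.0284, -0.0752],
       [ 0.0755, -0.0085, -0.9971]]), 't': array([-0.0006,  0.5599,  1.3746])}
{'camera_matrix': array([[335.6528,   0.    , 319.8172],
       [  0.    , 335.6528, 197.261 ],
       [  0.    ,   0.    ,   1.    ]]), 'k1': -0.01974532584000088, 'mount': array([[ 1.    ,  0.0006, -0.0001,  0.0017],
       [-0.0006,  0.9617,  0.2741, -0.0702],
       [ 0.0003, -0.2741,  0.9617,  0.0316],
       [ 0.    ,  0.    ,  0.    ,  1.    ]])}
{'t': 0.1, 'joint_positions': array([ 1.2252,  0.1164,  1.4422,  0.    ,  1.584 , -0.0378]), 'joint_velocities': array([-0.0008, -0.0013, -0.0024, -0.0015, -0.0024, -0.0018]), 'effort': array([  0.0025, -73.3657, -63.3786,   0.0001,   0.0053,  -0.    ]), 'tcp_pos': array([0.2045, 0.6433, 0.404 ]), 'tcp_rot': array([ 0.8071,  0.5904, -0.0004,  0.0003]), 'force': array([-0.3886, -1.1789,  0.9775]), 'moment': array([-0.0178,  0.0778,  0.0178]), 'grip_width': 1.0003634293295878}
```

View pics/side0.png

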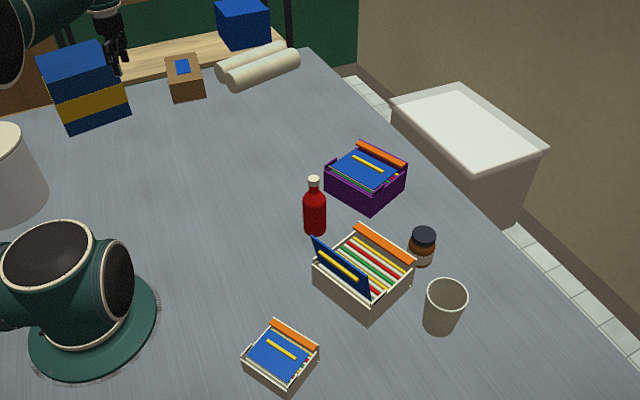

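View pics/top0.png

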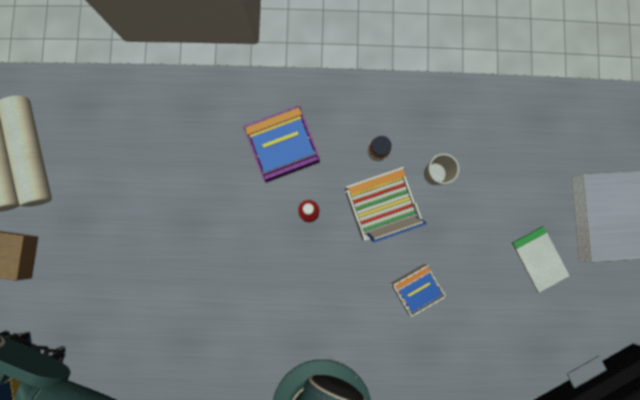

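The top view shows the target caddy, white and larger, at about (386,204), with its orange lip at (376,180) and its cover standing at about (397,230). The purple caddy (282,143) and the small white one (419,290) are decoys. The bottle is at (308,210), the jar at (380,148) and the cup at (443,168).

```bash
cat > h.py <<'E'
from workcell import r
import cv2, numpy as np
np.set_printoptions(precision=4,suppress=True)
def ray(n,uv):
    c=r.camera_info(n);K=c["camera_matrix"];k=c["k1"]
    d=np.array([(uv[0]-K[0,2])/K[0,0],(uv[1]-K[1,2])/K[1,1]])
    s=d.copy()
    for _ in range(30): s=d/(1+k*(s@s))
    if n=="wrist":
        from scipy.spatial.transform import Rotation as R
        S=r.state();Rt=R.from_quat(S["tcp_rot"]).as_matrix();M=c["mount"]
        return S["tcp_pos"]+Rt@M[:3,3],Rt@M[:3,:3]@np.r_[s,1]
    return -c["R"].T@c["t"], c["R"].T@np.r_[s,1]
def plane(n,uv,z):
    o,d=ray(n,uv); return o+d*(z-o[2])/d[2]
def tri(n1,p1,n2,p2):
    o1,d1=ray(n1,p1);o2,d2=ray(n2,p2)
    A=np.c_[d1,-d2];a=np.linalg.lstsq(A,o2-o1,rcond=None)[0]
    x,y=o1+a[0]*d1,o2+a[1]*d2
    return (x+y)/2,np.linalg.norm(x-y)
def proj(n,X):
    c=r.camera_info(n);p=c["R"]@X+c["t"];s=p[:2]/p[2];s=s*(1+c["k1"]*(s@s));K=c["camera_matrix"]
    return np.array([K[0,0]*s[0]+K[0,2],K[1,1]*s[1]+K[1,2]])
def mask(im,lo,hi):
    return cv2.inRange(cv2.cvtColor(im,cv2.COLOR_RGB2HSV),lo,hi)
E
python3 - <<'E'
from h import *
for n,f in(("top","pics/top0.png"),("side","pics/side0.png")):
    im=cv2.imread(f)[:,:,::-1].copy()
    for col,lo,hi in(("or",(8,150,120),(20,255,255)),("blue",(105,120,40),(125,255,255)),("yel",(22,140,100),(32,255,255)),("red",(0,180,60),(4,255,255))):
        m=mask(im,lo,hi);cs,_=cv2.findContours(m,0,2)
        for c in cs:
            if cv2.contourArea(c)>40:
                print(n,col,cv2.contourArea(c),cv2.boxPoints(cv2.minAreaRect(c)).round(1).tolist())
    if n=="top": cv2.imwrite("pics/topz.png",cv2.resize(im[130:260,290:470],None,fx=4.4,fy=4.4,interpolation=2)[:,:,::-1])
    else: cv2.imwrite("pics/sidez.png",cv2.resize(im[160:340,290:480],None,fx=3.3,fy=3.3,interpolation=2)[:,:,::-1])
E
```

```text
top or 66.0 [[396.1000061035156, 285.3999938964844], [427.1000061035156, 267.3999938964844], [428.5, 270.0], [397.5, 287.8999938964844]]
top or 267.5 [[349.6000061035156, 187.8000030517578], [402.1000061035156, 170.3000030517578], [404.0, 176.0], [351.5, 193.5]]
top or 204.5 [[246.60000610351562, 127.80000305175781], [297.6000061035156, 109.0], [299.3999938964844, 113.80000305175781], [248.3000030517578, 132.6999969482422]]
top blue 785.5 [[399.20001220703125, 290.5], [428.8999938964844, 273.20001220703125], [441.20001220703125, 294.29998779296875], [411.5, 311.6000061035156]]
top blue 1797.5 [[251.10000610351562, 138.0], [301.20001220703125, 119.19999694824219], [313.70001220703125, 152.60000610351562], [263.6000061035156, 171.39999389648438]]
top red 79.0 [[300.0, 202.0], [317.0, 202.0], [317.0, 220.0], [300.0, 220.0]]
side or 315.5 [[268.29998779296875, 323.1000061035156], [272.1000061035156, 317.1000061035156], [316.3999938964844, 345.3999938964844], [312.6000061035156, 351.29998779296875]]
side or 470.0 [[352.3999938964844, 226.89999389648438], [356.8999938964844, 220.1999969482
[... 1772 characters left out ...]
000030517578], [319.3999938964844, 249.10000610351562], [358.6000061035156, 278.20001220703125], [356.20001220703125, 281.3999938964844]]
side yel 110.0 [[351.5, 237.8000030517578], [353.3999938964844, 234.89999389648438], [405.6000061035156, 271.1000061035156], [403.70001220703125, 273.8999938964844]]
side yel 59.0 [[351.6000061035156, 156.8000030517578], [352.8999938964844, 154.1999969482422], [383.5, 170.10000610351562], [382.1000061035156, 172.6999969482422]]
side red 139.5 [[345.6000061035156, 243.0], [347.6000061035156, 240.1999969482422], [399.5, 276.29998779296875], [397.6000061035156, 279.1000061035156]]
side red 898.5 [[303.0, 186.0], [325.0, 186.0], [325.0, 236.0], [303.0, 236.0]]
```

View pics/topz.png

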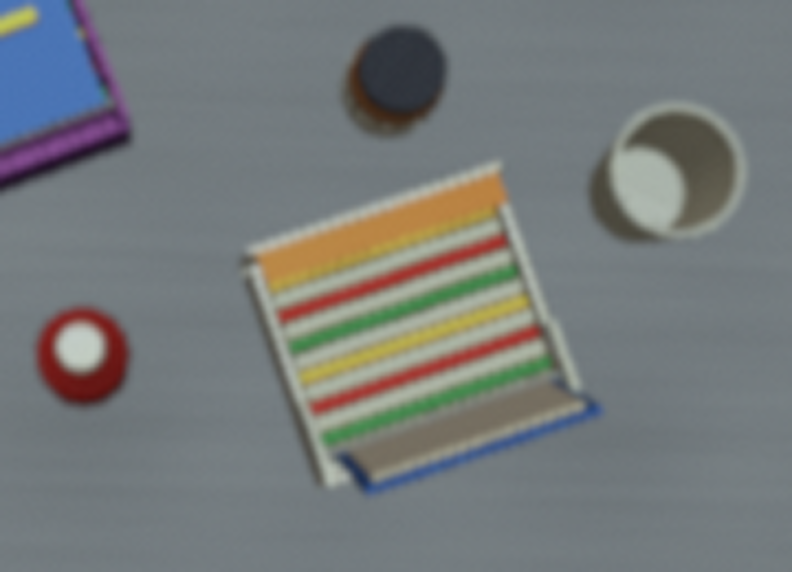

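View pics/sidez.png

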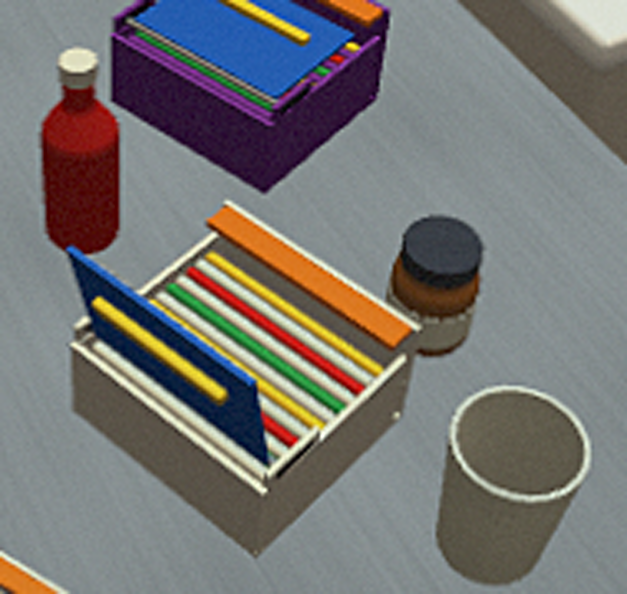

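```bash
python3 - <<'E'
from h import *
T=lambda x,y:np.array([290+x/4.4-.4,130+y/4.4-.4]); S=lambda x,y:np.array([290+x/3.3-.35,160+y/3.3-.35])
# lip corners
t=[T(252,257),T(499,168)]; print("lip far (x72)",[plane("top",p,.092) for p in t])
nl,nr=plane("top",T(268,291),.092),plane("top",T(508,204),.092)
print("near",nl,nr,np.linalg.norm(nl-nr))
s=[S(208,222),S(402,347)];sn=[plane("side",p,.092) for p in s];print("side near",sn,np.linalg.norm(sn[0]-sn[1]))
for a,b in((T(247,250),S(222,203)),(T(499,163),S(420,328))):print("wall corner tri",tri("top",a,"side",b))
print("cover L",tri("top",T(368,491),"side",S(68,247)));print("cover R",tri("top",T(601,408),"side",S(252,382)))
# bystanders
print("bottle cap",plane("top",T(80,347),.165),"cup rim",plane("top",T(679,170),.105),"jar top",plane("top",T(402,68),.085))
print("bottle base side",plane("side",S(80,247),0),"jar",plane("side",S(432,350),0),"cup",plane("side",S(490,575),0))
E
```

```text
lip far (x72) [array([ 0.5951, -0.0487,  0.092 ]), array([ 0.6525, -0.1943,  0.092 ])]
near [ 0.5752 -0.0586  0.092 ] [ 0.6311 -0.2     0.092 ] 0.15203057875642262
side near [array([ 0.5789, -0.0601,  0.092 ]), array([ 0.6369, -0.204 ,  0.092 ])] 0.1551731277528047
wall corner tri (array([ 0.5986, -0.0454,  0.088 ]), np.float64(0.0021746976982353044))
wall corner tri (array([ 0.656 , -0.1948,  0.09  ]), np.float64(0.0005374601865873639))
cover L (array([ 0.4585, -0.111 ,  0.1732]), np.float64(0.0007191872614962236))
cover R (array([ 0.5078, -0.2398,  0.1716]), np.float64(0.0005787063760482507))
bottle cap [0.5343 0.0499 0.165 ] cup rim [ 0.6527 -0.299   0.105 ] jar top [ 0.7122 -0.1363  0.085 ]
bottle base side [0.526 0.034 0.   ] jar [ 0.7059 -0.1577  0.    ] cup [ 0.6405 -0.3196  0.    ]
```

```bash
cat >> h.py <<'E'
from scipy.spatial.transform import Rotation as R
yaw=0.378; xc=np.array([np.cos(yaw),np.sin(yaw),0]); yc=np.array([-np.sin(yaw),np.cos(yaw),0]); Z=np.array([0,0,1.])
O=np.array([.605,-.130,0])-.052*xc
L=0.173
def w(p): return O+p[0]*xc+p[1]*yc+p[2]*Z
def loc(X): d=np.asarray(X)-O; return np.array([d@xc,d@yc,d[2]])
def pose(p,tilt,half=.011):
    """TCP pose with the tip's front corner at caddy point p"""
    a=np.radians(tilt); z=np.sin(a)*xc-np.cos(a)*Z; y=np.cos(a)*xc+np.sin(a)*Z
    M=np.c_[np.cross(y,z),y,z]
    return w(p)-half*y-L*z, R.from_matrix(M)
def face(th,rad,c=0.001,off=.005):
    return np.array([-.055+c+rad*np.cos(th)-off*np.sin(th),0,.076+rad*np.sin(th)+off*np.cos(th)])
def delta(p,q,S=None):
    S=S or r.state(); return p-S["tcp_pos"],np.degrees((q*R.from_quat(S["tcp_rot"]).inv()).as_rotvec())
def tip(S=None,half=.011):
    S=S or r.state();M=R.from_quat(S["tcp_rot"]).as_matrix()
    f=S["force"]
    return dict(t=round(S["t"],2),corner=loc(S["tcp_pos"]+L*M[:,2]+half*M[:,1]).round(4),tilt=np.degrees(np.arctan2(M[:,2]@xc,-M[2,2])).round(1),F=np.array([f@xc,f@yc,f@Z]).round(1),g=round(S["grip_width"],2))
E
python3 - <<'E'
from h import *
print(tip()); p,q=pose(face(1.77,.045)+np.array([-.05,0,.0]),45); print(p,delta(p,q))
E
python3 -m jog '{"slide":[[0.05,-0.05,0],[0.05,-0.06,0],[0.05,-0.06,0],[0.03,-0.06,0],[0,-0.06,0],[0,-0.06,0],[0,-0.06,0],[0,-0.06,0],[0,-0.06,0],[0,-0.06,0]],"turn":[[0,0,10],[0,0,10],[0,0,10],[0,0,9],[0,0,0],[0,0,0],[0,0,0],[0,0,0],[0,0,0],[0,0,0]]}' 1
python3 - <<'E'
from h import *
print(tip()); p,q=pose(face(1.77,.045)+np.array([-.05,0,.0]),45); print(p,delta(p,q))
E
```

```text
{'t': 0.1, 'corner': array([-0.0264,  0.8594,  0.231 ]), 'tilt': np.float64(-0.0), 'F': array([-0.8, -1. ,  1. ]), 'g': 1.0}
[ 0.3263 -0.2407  0.2337] (array([ 0.1217, -0.884 , -0.1704]), array([  1.6672, -45.8292,  37.2443]))
t: 1.35
tcp_pos: [0.3558, 0.0755, 0.3995]
tcp_rot: [0.553, 0.833, -0.003, 0.001]
force: [0.9, -0.2, 0.7]
grip_width: 0.0
{'t': 1.35, 'corner': array([-0.0933,  0.2822,  0.2265]), 'tilt': np.float64(-0.2), 'F': array([ 0.8, -0.5,  0.7]), 'g': 0.0}
[ 0.3263 -0.2407  0.2337] (array([-0.0295, -0.3162, -0.1658]), array([ 17.3905, -41.6996,  -1.0073]))
```

```bash
python3 -m jog '{"slide":[[0,-0.05,0],[0,-0.05,0],[0,-0.05,0],[0,-0.05,0],[0,-0.05,-0.02],[-0.01,-0.04,-0.03],[-0.01,-0.02,-0.03],[-0.01,0,-0.03],[0,0,0]],"turn":[[0,0,0],[0,0,0],[0,0,0],[3.5,-8.4,0],[3.5,-8.4,0],[3.5,-8.4,0],[3.5,-8.4,0],[3.5,-8.4,0],[0,0,0]]}'
python3 - <<'E'
from h import *
print(tip()); p,q=pose(face(1.77,.045)+np.array([-.05,0,.0]),45); print(p,delta(p,q))
im=r.capture("side");cv2.imwrite("pics/s1.png",im[:,:,::-1]);cv2.imwrite("pics/s1z.png",cv2.resize(im[160:340,270:460],None,fx=3.3,fy=3.3,interpolation=2)[:,:,::-1])
im=r.capture("top");cv2.imwrite("pics/t1.png",im[:,:,::-1])
print(proj("side",w(np.r_[tip()["corner"]])))
E
```

```text
t: 2.48
tcp_pos: [0.3285, -0.2295, 0.2987]
tcp_rot: [0.527, 0.757, 0.317, 0.221]
force: [0.3, 0.4, -0.1]
grip_width: -0.002
{'t': 2.48, 'corner': array([-0.1107,  0.0067,  0.1852]), 'tilt': np.float64(45.5), 'F': array([ 0.4,  0.3, -0.1]), 'g': -0.0}
[ 0.3263 -0.2407  0.2337] (array([-0.0022, -0.0112, -0.065 ]), array([-0.1715,  0.429 ,  1.2884]))
[323.5697 257.9387]
```

View pics/s1.png

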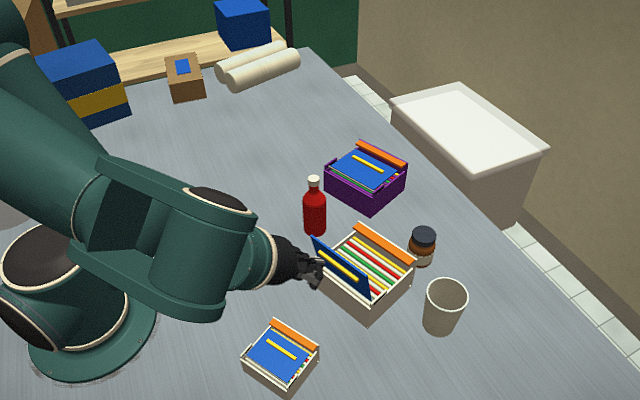

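View pics/t1.png

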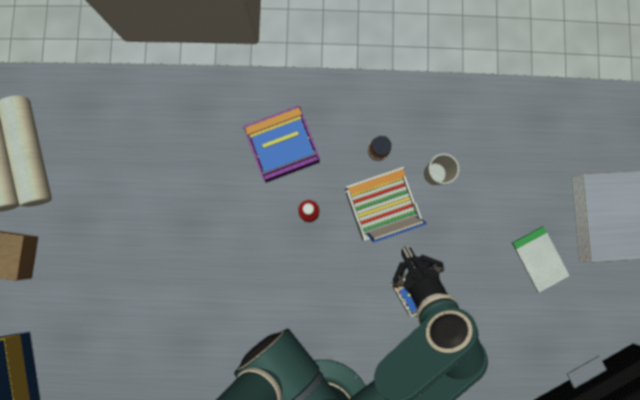

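The side view shows the fingertip at about (323,258), next to the cover and matching the projected (323.6,257.9). The lip and the inside of the caddy can still be seen. Next I go down behind the cover.

```bash
python3 -m jog '{"slide":[[-0.002,-0.006,-0.033],[-0.001,-0.006,-0.033],[0,0,0]],"turn":[[0,0,0.7],[0,0,0.6],[0,0,0]]}'
python3 - <<'E'
from h import *
print(tip()); 
im=r.capture("side");cv2.imwrite("pics/s2z.png",cv2.resize(im[200:320,250:430],None,fx=4.4,fy=4.4,interpolation=2)[:,:,::-1])
im=r.capture("top");cv2.imwrite("pics/t2z.png",cv2.resize(im[160:270,330:470],None,fx=5,fy=5,interpolation=2)[:,:,::-1])
c=w(tip()["corner"]);print((proj("side",c)-[250,200])*4.4,(proj("top",c)-[330,160])*5)
E
```

```text
t: 2.95
tcp_pos: [0.34, -0.2159, 0.2582]
tcp_rot: [0.53, 0.764, 0.302, 0.212]
force: [-0.8, -0.4, 0.3]
grip_width: 0.003
{'t': 2.95, 'corner': array([-0.0994,  0.0148,  0.1399]), 'tilt': np.float64(43.3), 'F': array([-0.9, -0.1,  0.3]), 'g': 0.0}
[328.5824 299.7167] [333.0815 408.5638]
```

View pics/s2z.png

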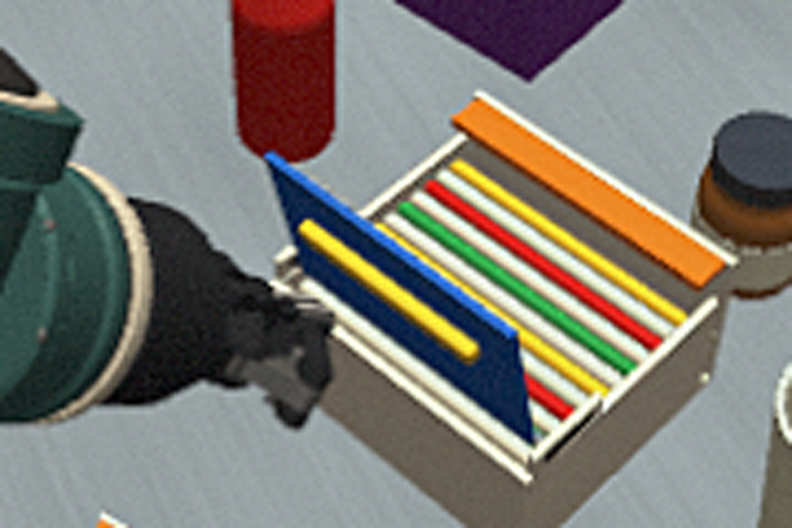

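View pics/t2z.png

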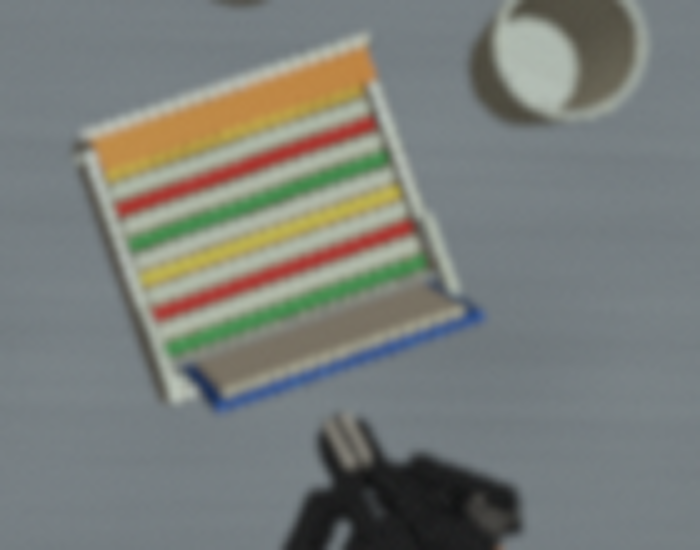

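```bash
python3 - <<'E'
from h import *
print(r.state()["joint_positions"],tip()); p,q=pose(face(1.77,.05)+np.array([-.015,0,.0]),40); print(p,delta(p,q))
E
```

```text
[-0.815  -0.5441  2.2874  0.7566  1.1679 -2.9688] {'t': 3.05, 'corner': array([-0.0994,  0.0139,  0.1417]), 'tilt': np.float64(43.4), 'F': array([-0.5,  0.3,  0.7]), 'g': -0.0}
[ 0.3676 -0.2243  0.2495] (array([ 0.0276, -0.0078, -0.0103]), array([-0.9652,  3.2926,  1.3139]))
```

Joint 6 is at its limit, which explains the undershoot. A half turn about the tool axis gives the same tip and brings joint 6 back to mid-range.

```bash
python3 -m jog '{"slide":[[-0.005,0,0.01],[-0.005,0,0.01],[0,0,0],[0,0,0],[0,0,0],[0,0,0],[0,0,0],[0,0,0],[0,0,0]],"turn":[[6.4,2.5,-7.3],[6.4,2.5,-7.3],[6.4,2.5,-7.3],[6.4,2.5,-7.3],[6.4,2.5,-7.3],[6.4,2.5,-7.3],[6.4,2.5,-7.3],[6.4,2.5,-7.3],[6.4,2.5,-7.3]]}'
python3 -c "
from h import *
print(r.state()['joint_positions'],tip())"
python3 -m jog '{"slide":[[0,0,0],[0,0,0],[0,0,0],[0,0,0],[0,0,0],[0,0,0],[0,0,0],[0,0,0],[0,0,0]],"turn":[[6.4,2.5,-7.3],[6.4,2.5,-7.3],[6.4,2.5,-7.3],[6.4,2.5,-7.3],[6.4,2.5,-7.3],[6.4,2.5,-7.3],[6.4,2.5,-7.3],[6.4,2.5,-7.3],[6.4,2.5,-7.3]]}'
sed -i 's/M=np.c_\[np.cross(y,z),y,z\]/M=np.c_[-np.cross(y,z),-y,z]/; s/+half\*M\[:,1\])/-half*M[:,1])/' h.py
python3 - <<'E'
from h import *
print(r.state()["joint_positions"],tip()); p,q=pose(face(1.77,.047)+np.array([-.015,0,.0]),42); print(p,delta(p,q))
E
```

```text
t: 4.18
tcp_pos: [0.3304, -0.2198, 0.2959]
tcp_rot: [0.921, 0.15, 0.352, -0.07]
force: [-0.0, 0.2, -0.5]
grip_width: 0.002
[-0.8364 -0.5863  2.2496  0.7158  1.2504 -1.3129] {'t': 4.17, 'corner': array([-0.121 ,  0.0044,  0.1673]), 'tilt': np.float64(42.1), 'F': array([ 0. ,  0.2, -0.5]), 'g': 0.0}
t: 5.3
tcp_pos: [0.3307, -0.223, 0.3116]
tcp_rot: [0.748, -0.557, 0.186, -0.31]
force: [-1.9, -0.8, -0.3]
grip_width: -0.001
[-0.8455 -0.5817  2.2217  0.7219  1.296   0.3039] {'t': 5.3, 'corner': array([-0.1127,  0.0153,  0.191 ]), 'tilt': np.float64(42.3), 'F': array([-2. , -0. , -0.3]), 'g': -0.0}
[ 0.3642 -0.2256  0.2423] (array([ 0.0335, -0.0026, -0.0693]), array([-3.6709, -1.142 ,  3.4692]))
```

```bash
python3 -m jog '{"slide":[[-0.005,-0.006,-0.03],[0,-0.006,-0.03],[0.01,-0.003,-0.01],[0,0,0]],"turn":[[-2,-0.6,1.8],[-1.7,-0.5,1.7],[0,0,0],[0,0,0]]}'
python3 - <<'E'
from h import *
print(r.state()["joint_positions"],tip()); p,q=pose(face(1.77,.047)+np.array([-.015,0,.0]),42); print(p,delta(p,q))
E
```

```text
t: 5.8
tcp_pos: [0.3361, -0.2403, 0.2467]
tcp_rot: [0.774, -0.523, 0.205, -0.294]
force: [-0.7, -0.1, -0.3]
grip_width: -0.005
[-0.8624 -0.4831  2.2684  0.7491  1.1854  0.0938] {'t': 5.8, 'corner': array([-0.1147, -0.0042,  0.1255]), 'tilt': np.float64(42.0), 'F': array([-0.7,  0.1, -0.3]), 'g': -0.0}
[ 0.3642 -0.2256  0.2423] (array([ 0.0281,  0.0146, -0.0044]), array([ 0.4776,  0.1942, -0.0607]))
```

```bash
cat > plan.py <<'E'
import sys
from h import *
# python3 plan.py th1 th2 ... : rows from the present pose through these cover angles
S=r.state(); print(tip(S)); P=S["tcp_pos"];Q=R.from_quat(S["tcp_rot"])
for th in map(float,sys.argv[1:]):
    p,q=pose(face(th,.047),42*min(1,max(th,0)/1.3))
    print(th,(p-P).round(4).tolist(),np.degrees((q*Q.inv()).as_rotvec()).round(1).tolist()); P,Q=p,q
E
python3 -m jog '{"slide":[[0.014,0.007,-0.003],[0.014,0.007,-0.002],[0,0,0]],"turn":[[0,0,0],[0,0,0],[0,0,0]]}'
python3 plan.py 1.77 1.65 1.5 1.35 1.2 1.05
```

```text
t: 6.18
tcp_pos: [0.3646, -0.2268, 0.2462]
tcp_rot: [0.774, -0.521, 0.207, -0.294]
force: [0.4, 0.6, -0.4]
grip_width: 0.001
{'t': 6.17, 'corner': array([-0.083 , -0.0027,  0.1251]), 'tilt': np.float64(42.1), 'F': array([ 0.6,  0.4, -0.4]), 'g': 0.0}
1.77 [0.0135, 0.0067, -0.0039] [0.7, 0.4, -0.1]
1.65 [0.0051, 0.002, 0.0014] [0.0, 0.0, 0.0]
1.5 [0.0065, 0.0026, 0.0008] [0.0, 0.0, 0.0]
1.35 [0.0066, 0.0026, -0.0003] [0.0, 0.0, 0.0]
1.2 [0.013, 0.0052, 0.0055] [-1.2, 3.0, -0.0]
1.05 [0.0166, 0.0066, 0.0071] [-1.8, 4.5, 0.0]
```

```bash
python3 -m jog '{"slide":[[0.013,0.006,-0.004],[0.005,0.002,0.001],[0.006,0.003,0],[0.007,0.003,0]],"turn":[[0.7,0.4,0],[0,0,0],[0,0,0],[0,0,0]]}'
python3 plan.py 1.35 1.2 1.05 .9 .75
python3 - <<'E'
from h import *
im=r.capture("side");cv2.imwrite("pics/s3z.png",cv2.resize(im[200:320,250:430],None,fx=4.4,fy=4.4,interpolation=2)[:,:,::-1])
E
```

```text
t: 6.68
tcp_pos: [0.3967, -0.2128, 0.2447]
tcp_rot: [0.773, -0.524, 0.202, -0.296]
force: [-1.5, -1.1, -0.3]
grip_width: -0.005
{'t': 6.67, 'corner': array([-0.0483, -0.0002,  0.1234]), 'tilt': np.float64(42.0), 'F': array([-1.8, -0.5, -0.3]), 'g': -0.0}
1.35 [-0.0004, -0.0, -0.0005] [0.1, 0.0, -0.1]
1.2 [0.013, 0.0052, 0.0055] [-1.2, 3.0, -0.0]
1.05 [0.0166, 0.0066, 0.0071] [-1.8, 4.5, 0.0]
0.9 [0.0169, 0.0067, 0.0051] [-1.8, 4.5, -0.0]
0.75 [0.017, 0.0068, 0.0032] [-1.8, 4.5, -0.0]
```

View pics/s3z.png

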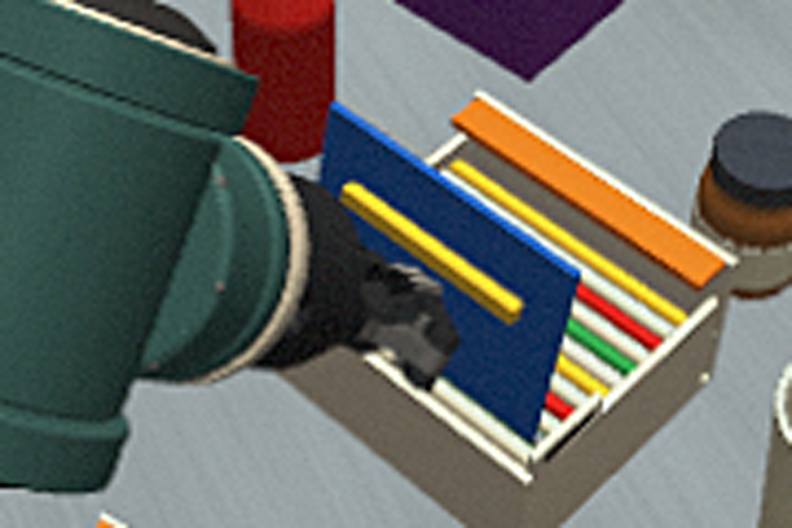

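The side view shows the cover turned to about 1.35 with the tip on its hinge-side lower face, below the rib at (430,250). The pin end stays at about (535,440), so the carriage has not moved. I carry on.

```bash
python3 -m jog '{"slide":[[0.013,0.005,0.005],[0.016,0.006,0.007],[0.016,0.006,0.005]],"turn":[[-1.2,3.0,0],[-1.8,4.5,0],[-1.8,4.5,0]]}'
python3 plan.py .9 .75 .6 .45 .3
python3 - <<'E'
from h import *
im=r.capture("side");cv2.imwrite("pics/s4z.png",cv2.resize(im[200:320,250:430],None,fx=4.4,fy=4.4,interpolation=2)[:,:,::-1])
E
```

```text
t: 7.1
tcp_pos: [0.443, -0.1952, 0.2618]
tcp_rot: [0.802, -0.544, 0.14, -0.205]
force: [-2.7, 1.2, 2.3]
grip_width: -0.003
{'t': 7.1, 'corner': array([-0.0299, -0.0009,  0.1154]), 'tilt': np.float64(28.7), 'F': array([-2.1,  2.1,  2.3]), 'g': -0.0}
0.9 [-0.0001, 0.0008, -0.0001] [0.2, -0.3, -0.0]
0.75 [0.017, 0.0068, 0.0032] [-1.8, 4.5, -0.0]
0.6 [0.0169, 0.0067, 0.0013] [-1.8, 4.5, 0.0]
0.45 [0.0166, 0.0066, -0.0006] [-1.8, 4.5, -0.0]
0.3 [0.0162, 0.0064, -0.0023] [-1.8, 4.5, 0.0]
```

View pics/s4z.png

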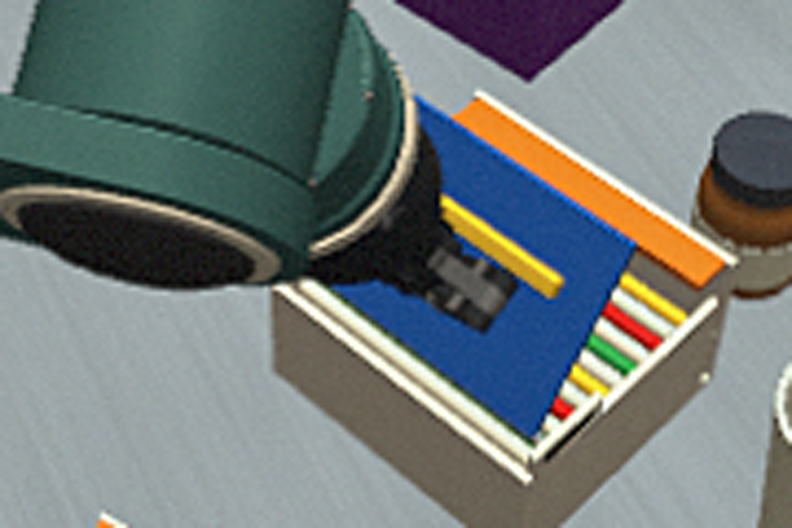

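The cover is at about 0.9 and the pin is unmoved, at about (535,440). The tip sits on the face between the hinge and the rib.

```bash
python3 -m jog '{"slide":[[0.017,0.007,0.003],[0.017,0.007,0.001],[0.016,0.006,-0.001]],"turn":[[-1.8,4.5,0],[-1.8,4.5,0],[-1.8,4.5,0]]}'
python3 plan.py .45 .3 .15 0 -.05
python3 - <<'E'
from h import *
im=r.capture("side");cv2.imwrite("pics/s5z.png",cv2.resize(im[200:320,250:430],None,fx=4.4,fy=4.4,interpolation=2)[:,:,::-1])
E
```

```text
t: 7.52
tcp_pos: [0.4951, -0.1745, 0.2663]
tcp_rot: [0.822, -0.557, 0.069, -0.099]
force: [-1.2, 2.0, 4.1]
grip_width: 0.001
{'t': 7.53, 'corner': array([-0.0144, -0.0012,  0.101 ]), 'tilt': np.float64(13.9), 'F': array([-0.4,  2.3,  4.1]), 'g': 0.0}
0.45 [-0.0016, 0.0002, -0.0007] [0.4, -0.6, -0.1]
0.3 [0.0162, 0.0064, -0.0023] [-1.8, 4.5, 0.0]
0.15 [0.0155, 0.0062, -0.0039] [-1.8, 4.5, 0.0]
0.0 [0.0147, 0.0058, -0.0054] [-1.8, 4.5, 0.0]
-0.05 [0.0002, 0.0001, -0.0024] [0.0, 0.0, 0.0]
```

View pics/s5z.png

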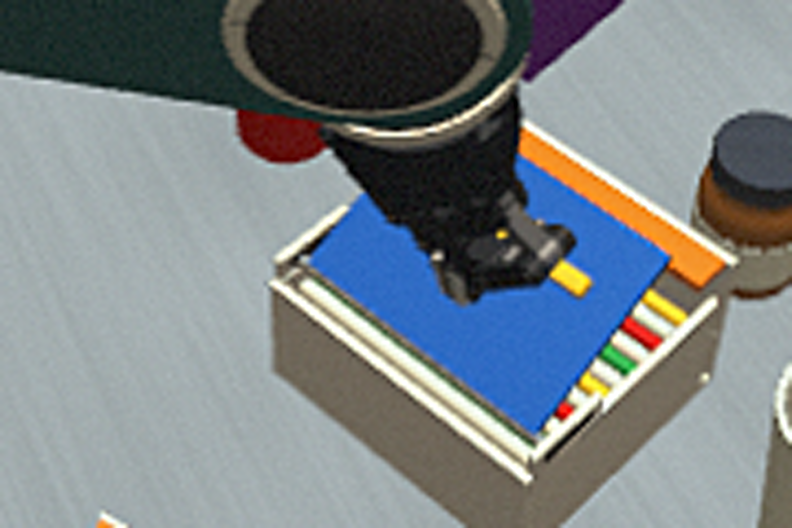

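The cover is at about 0.45 and its hinge corner, near (537,432), has barely moved. The rib is clear of the tip.

```bash
python3 -m jog '{"slide":[[0.014,0.006,-0.003],[0.015,0.006,-0.004],[0.014,0.006,-0.006],[0,0,-0.002]],"turn":[[-1.4,3.9,0],[-1.8,4.5,0],[-1.8,4.5,0],[0,0,0]]}'
python3 plan.py 0 
python3 - <<'E'
from h import *
im=r.capture("side");cv2.imwrite("pics/s6z.png",cv2.resize(im[200:320,250:430],None,fx=4.4,fy=4.4,interpolation=2)[:,:,::-1])
im=r.capture("wrist");cv2.imwrite("pics/w6.png",im[:,:,::-1])
E
```

```text
t: 8.07
tcp_pos: [0.5408, -0.1563, 0.2537]
tcp_rot: [0.829, -0.56, 0.001, -0.001]
force: [-4.6, 1.3, 24.8]
grip_width: -0.002
{'t': 8.07, 'corner': array([-0.0061, -0.0007,  0.0807]), 'tilt': np.float64(0.1), 'F': array([-3.8,  3. , 24.8]), 'g': -0.0}
0.0 [-0.0009, 0.0004, 0.0003] [-0.0, 0.1, -0.3]
```

View pics/s6z.png

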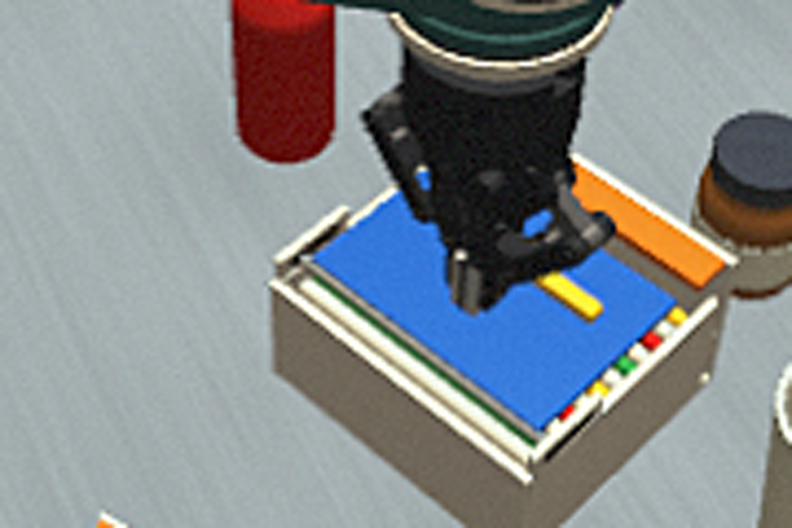

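View pics/w6.png

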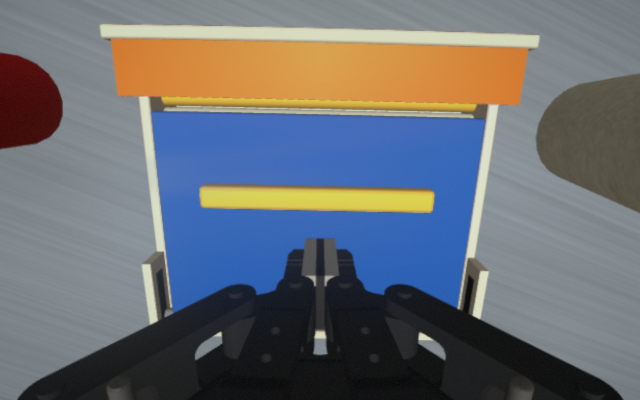

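The wrist view shows the cover flat, with its free edge at row 113 just short of the lip edge at row 98–103. The rib is at row 198 and the tip is behind it at row 245. The tip height of 80.7 mm matches the given 81 mm. Next I slide towards the rib and push, keeping a light press.

```bash
python3 -m jog '{"slide":[[0.005,0.002,-0.001],[0.005,0.002,-0.001],[0.004,0.0015,-0.001]],"turn":[[0,0,0],[0,0,0],[0,0,0]]}'
python3 - <<'E'
from h import *
print(tip())
im=r.capture("wrist");cv2.imwrite("pics/w7.png",im[:,:,::-1])
E
```

```text
t: 8.55
tcp_pos: [0.5538, -0.1517, 0.2541]
tcp_rot: [0.829, -0.559, 0.003, -0.006]
force: [-4.3, 0.9, 11.9]
grip_width: 0.002
{'t': 8.55, 'corner': array([ 0.0096, -0.0009,  0.0812]), 'tilt': np.float64(0.7), 'F': array([-3.7,  2.4, 11.9]), 'g': 0.0}
```

View pics/w7.png

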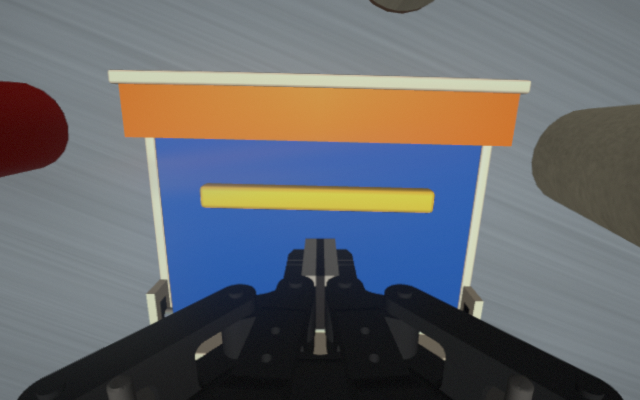

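The rib is still at row 198 relative to the hand, so friction has carried the cover along. Its free edge is already under the lip, at row 140. I keep pushing to the stop.

```bash
python3 -m jog '{"slide":[[0.004,0.0015,-0.001],[0.004,0.0015,-0.001],[0.004,0.0015,-0.0008],[0.004,0.0015,-0.0008]],"turn":[[0,0,0],[0,0,0],[0,0,0],[0,0,0]]}'
python3 - <<'E'
from h import *
print(tip())
im=r.capture("wrist");cv2.imwrite("pics/w8.png",im[:,:,::-1])
E
```

```text
t: 9.1
tcp_pos: [0.568, -0.1477, 0.2539]
tcp_rot: [0.83, -0.558, 0.003, -0.009]
force: [-9.0, -4.0, 13.2]
grip_width: -0.005
{'t': 9.1, 'corner': array([ 0.0252, -0.0018,  0.0812]), 'tilt': np.float64(1.0), 'F': array([-9.8, -0.4, 13.2]), 'g': -0.0}
```

View pics/w8.png

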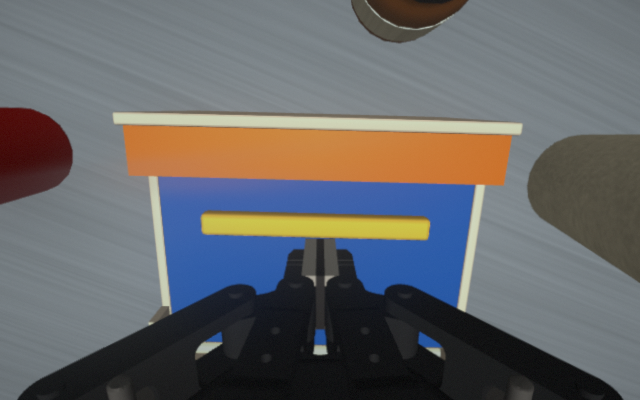

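The rib has moved back against the tip (row 238), so the cover looks stopped at corner x = 25.2 mm against the expected 25 mm. I push once more against the rib to confirm.

```bash
python3 -m jog '{"slide":[[0.004,0.0016,-0.0006],[0.004,0.0016,-0.0006],[0.004,0.0016,-0.0006]],"turn":[[0,0,0],[0,0,0],[0,0,0]]}'
python3 -c "
from h import *
print(tip())"
python3 -m jog '{"slide":[[0.004,0.0016,-0.0005],[0.004,0.0016,-0.0005]],"turn":[[0,0,0],[0,0,0]]}'
python3 -c "
from h import *
print(tip())
im=r.capture('wrist');cv2.imwrite('pics/w9.png',im[:,:,::-1])"
```

```text
t: 9.52
tcp_pos: [0.5737, -0.1469, 0.2528]
tcp_rot: [0.83, -0.558, -0.006, -0.002]
force: [-47.0, -12.8, 31.8]
grip_width: 0.004
{'t': 9.53, 'corner': array([ 0.0272, -0.002 ,  0.0798]), 'tilt': np.float64(-0.1), 'F': array([-48.4,   5.4,  31.8]), 'g': 0.0}
t: 9.78
tcp_pos: [0.5766, -0.1468, 0.2529]
tcp_rot: [0.829, -0.558, -0.012, 0.002]
force: [-44.9, -12.0, 28.7]
grip_width: 0.0
{'t': 9.78, 'corner': array([ 0.0272, -0.002 ,  0.0798]), 'tilt': np.float64(-1.0), 'F': array([-46.2,   5.4,  28.7]), 'g': 0.0}
```

View pics/w9.png

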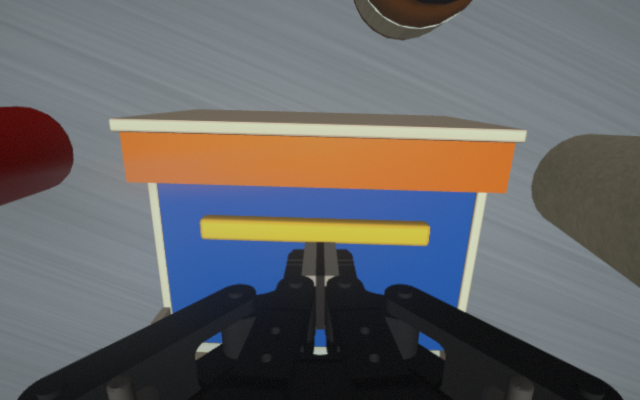

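The cover is hard against the stop: corner held at 27.2 mm with 46 N against it. I lift straight off, then back away.

```bash
python3 -m jog '{"slide":[[0,0,0.006],[0,0,0.03],[0,0,0.05],[0,0,0.05],[-0.05,-0.03,0.05],[-0.06,-0.03,0.04],[-0.06,-0.03,0],[0,0,0],[0,0,0],[0,0,0]],"turn":[[0,0,0],[0,0,0],[0,0,0],[0,0,0],[0,0,0],[0,0,0],[0,0,0],[0,0,0],[0,0,0],[0,0,0]]}'
python3 - <<'E'
from h import *
print(tip())
im=r.capture("side");cv2.imwrite("pics/s10.png",im[:,:,::-1]);cv2.imwrite("pics/s10z.png",cv2.resize(im[160:340,290:480],None,fx=3.3,fy=3.3,interpolation=2)[:,:,::-1])
im=r.capture("wrist");cv2.imwrite("pics/w10.png",im[:,:,::-1])
im=r.capture("top");cv2.imwrite("pics/t10z.png",cv2.resize(im[130:260,290:470],None,fx=4.4,fy=4.4,interpolation=2)[:,:,::-1])
E
```

```text
t: 11.08
tcp_pos: [0.4247, -0.2249, 0.4619]
tcp_rot: [0.833, -0.554, -0.016, -0.007]
force: [0.3, 0.3, 0.7]
grip_width: -0.002
{'t': 11.07, 'corner': array([-0.1406, -0.0156,  0.2889]), 'tilt': np.float64(-0.3), 'F': array([0.4, 0.1, 0.7]), 'g': -0.0}
```

View pics/s10z.png

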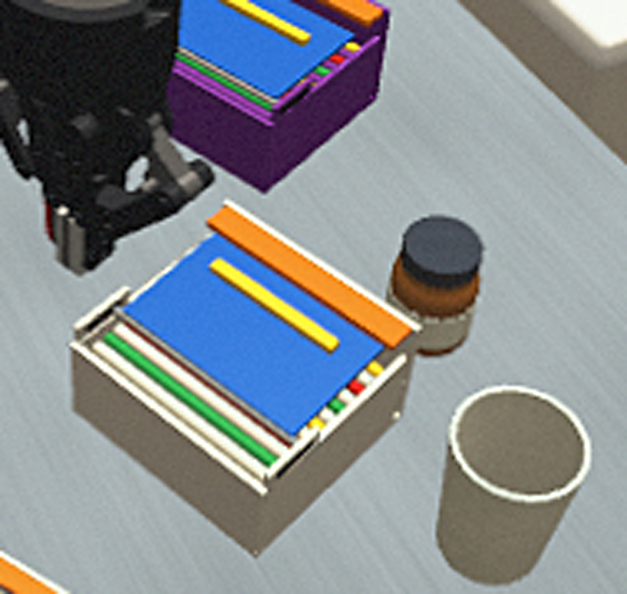

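View pics/w10.png

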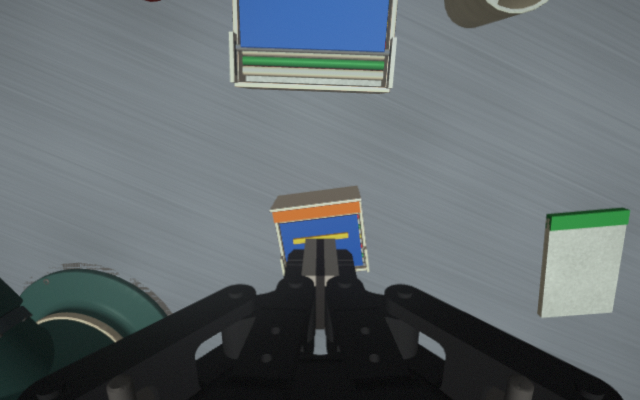

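View pics/t10z.png

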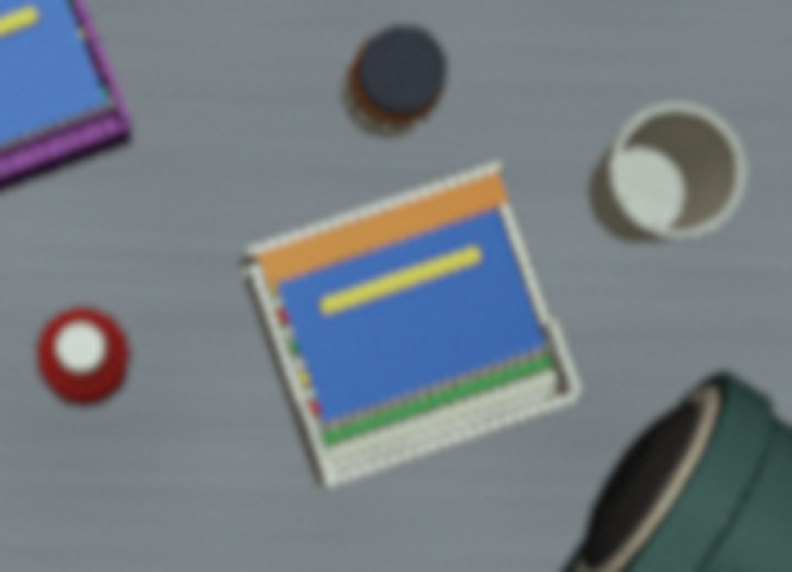

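The cover is tucked under the lip and stays down with the hand away. The bottle, jar and cup are at the same pixels as at the start. As a last number I check the rib's position.

```bash
python3 - <<'E'
from h import *
im=r.capture("top");m=mask(im,(22,120,100),(34,255,255))
for c in cv2.findContours(m,0,2)[0]:
    (u,v),s,a=cv2.minAreaRect(c)
    if 340<u<420 and 170<v<235 and max(s)>20: print(u,v,s,loc(plane("top",(u,v),.092)))
r.state(); 
r.close_job(); print(r.state()["t"])
E
```

```text
380.60003662109375 193.29998779296875 (1.581139087677002, 35.10127639770508) [0.0298 0.0015 0.092 ]
the job is handed in; nothing more can be done
the job is handed in; nothing more can be done
```

The caddy is closed and the job is handed in, after about 11 s of the 42 s allowed. With the shut fingertips on the cover's outer face, hinge side of the rib, I folded it flat and slid it under the orange lip until it stopped. I then lifted straight off.

**Pushed home:** the tip stalled against the rib at caddy x = 27 mm, under about 46 N of push. I expected 25 mm when fully home, and the 2 mm difference is within calibration error. The rib's middle then measured 29.8 mm in the top view, against about 30 mm expected.

**Stays shut:** pictures about half a second after the hand came clear show the free edge under the lip and the cover lying down. The wrist force was back near zero.

**Bystanders:** the sauce bottle, paper cup and spice jar are at the same pixels as at the start. The purple caddy and the small white one were left alone.

**What did not go to plan:**
- On the way in, the last joint reached its range limit. I turned the hand half round before touching anything.
- The press on the flat cover was 25 N for a moment, and about 30 N during the last push. Both are more than the 2 to 4 N needed, but within limits.

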